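Stack the empty wash-up tote crosswise on the full one

TASK

Put the empty notched tote on top of the one that holds the katori and jar, turned a quarter turn to it, so that its runners rest on the unbroken rims and it stacks instead of nesting down onto the things inside. Set it down gently (do not drop it), square, level and centred over the lower tote, leave the lower tote where it stands, and let go.

Things in the scene. Friction and masses are not known exactly. Their poses are not given: they have to be found in the camera images.
- tote_center (a point): Empty tote to move: square ivory plastic, open top, rim 198x198 mm, 66 high, 0.35 kg. Two runners under its floor, along its y axis at x=-55 and +55 mm, 14 wide, 10 high, 232 long, stick out 17 mm past the y sides. The two y-side rims have notches (34 wide, 26 deep) above the runners; the x-side rims are unbroken. Same after a half turn. Point: centre, 33 mm above its underside; z up.
- tote_grip (a point): Middle of the top edge of the empty tote's partition, 48 mm above the tote's underside, over its centre; axes as the tote's. The partition is 10 mm thick, stands at x=0 and runs along y from wall to wall; the floor is 34 mm below this point. Pinch it from above, fingers closing along x; 75 mm free on each side.
- base_tote: Full tote, loose on the plinth, holding a 62 mm steel katori and a small glass jar, both below its rim. Same shape, size, notches and axes as the empty tote. Origin: centre of its underside, z up. (A plain tub of the same plastic, with no runners or notches, is not part of the job.)
- base_rim (a point): Centre of the full tote's mouth at rim height, 66 mm above its underside; axes as that tote's. With runners crosswise (a quarter turn either way) the empty tote's underside rests at this height on the unbroken x-side rims; with runners parallel it would sink up to 26 mm into the notches.

How it is judged:
At the end, for the whole second after the job is handed in: The empty tote rests, released, on the full tote's rims: its centre 91-107 mm above the lower tote's underside and within 18 mm of its middle, runners crosswise within 10 degrees, both level within 4 degrees, the lower tote within 40 mm of its start (horizontal distance between tote_center and base_tote below 0.018 m and z of tote_center in the frame of base_tote between 0.091 and 0.107 m and angle between the x axis of tote_center and the y axis of base_tote, either way round below 0.18 rad and angle between each of tote_center, base_tote's own z axis and vertical below 0.07 rad and distance of base_tote from where it was at the start of the episode below 0.04 m and linear speed of base_tote below 0.02 m/s); the robot touches nothing.
It fails at once if the empty tote is dropped (falls freely, faster than 0.6 m/s) (linear speed of tote above 0.6 m/s and contact force between the fingers and tote below 0.1 N).
It also fails if it takes over 38 s, if anything falls off the work surface, if the arm or the gripper's body presses on something with over 40 N, if the wrist force passes 120 N, or if a joint passes its speed limit or range.

ROBOT

A 6-joint arm with a two-finger parallel gripper is mounted at the origin on the work surface. World frame = base frame: x ahead of the robot, y to its left, z up, the work surface at z = 0. Lengths are in m, angles in rad, forces in N, time in s.
With the tool pointing down it reaches from about 0.4 to 0.825 m from the base axis. Payload 7 kg.
Tool frame: the origin (TCP) lies at the very end of the fingers, on their centre line; the grasp point (between the pads) lies 19 mm behind it; y points along the fingers, z is the direction in which the jaws open and shut, and the axes are right-handed (so a half turn about y gives the same grasp; the last joint's range is limited). The gripper opens to 88 mm and grips with 3 to 60 N. Pads are 19 mm wide; open, the fingers measure 130 mm over their backs; the gripper's body (78 mm by 193 mm) begins 47 mm behind the grasp point.
Start: joints at [-1.014, 0.359, 0.012, 0, -1.224, -0.288], TCP at [0.179, -0.651, 0.227] pointing down, gripper open.
Joint ranges: [-3.07, 3.07], [-1.43, 2.12], [-1.02, 1.25], [-3.03, 1.67], [-3.05, -0], [-3.03, 3.03]. Speed limits (rad/s): [2.39, 2.39, 3.01, 3.14, 3.14, 3.14].

INTERFACE

Orientations are given as [roll, pitch, yaw] about the fixed x, y, z axes, in that order (R = Rz(yaw) Ry(pitch) Rx(roll)).
In Python, from station import get_state, grab_frame, job_done, regions_of gives the robot as it stands.
- The arm moves only by the tool drive_tool, never from a script. Its argument "rows" is a list of rows, each a list of 3 entries, a list of its own where there are three numbers: the shift along the world's x, y, z as a fraction of full scale, then the turn about the world's z as a fraction of full scale, then the opening, from 0 (shut) to 1 (fully open). A call has 1 to 12 rows; each row is the pose to reach, as a shift and turn from the pose commanded when the call began; what a row does not reach only later rows make up. Full scale, the value 1, is 30 cm for a shift and 90 degrees for a turn. A row lasts 1/10 s, in which the tool goes at most 50 mm and 8.59 degrees, less where a joint would pass 70% of its speed; a pose out of reach is approached as far as the arm can. A call with a number of a shift or a turn outside -1 to 1 is refused whole. A call with a gripper value outside its range is refused whole. The fingers move at their own pace and stop on an object; "newtons" is the grip in N (left out, the last holds). Time passes only in rows, so rows that repeat a pose let the fingers close. It gives the time, the measured TCP pose, the force and the opening at its end, in the units of the state.
- get_state(): the state, without advancing time (a new reading comes with each control period).
- grab_frame(name): name is "side" or "top"; returns a dict with "img" (400x640x3 uint8, blue, green, red), "fx", "fy", "cx", "cy" (pixels), "k1" (the pictures are not rectified: a ray, as slopes to the right and down, at radius r is drawn at 1 + k1 r^2 times it, then the intrinsics apply), "T" (4x4, takes a point from camera to world coordinates). Camera axes: x right, y down, z forward; pixel columns grow to the right and rows downward; lengths in m; the calibration is good to about 2 mm. A picture is of the moment at which its call begins. There is no depth.
- job_done(): hands the job in, once; it reports no verdict.
Trained networks look in a picture, given as the dict that the camera call returned (one of the last four; its "shot" number tells which), for a name from the list of things; names that differ only in an ending like _2 or _b are one class to them, and where a whole thing is asked for, a point or a joint stands for the part that bears it (a point fixed in the world has none). Each returns a list of dicts, best first, with "confidence" (0 to 1); they miss things now and then, are a little off and sometimes report something else, mostly with a low value. They report only what shows in the picture. A call takes as long as a camera call.
- regions_of(picture, thing): "pixels" (400x640 bool, what is visible of it) and "box" ([left, top, right, bottom] in pixels, round what is visible of it).
The state is a dict: "t": time; "q": joint angles; "qd": joint speeds; "joint_efforts": joint torques, N m; "eef_pos": TCP position; "ee_rot": TCP orientation; "force": force on the tool from outside, world axes, zero at the start; "moment": the same for the moment, N m; "width": finger opening in m.
Only numpy, scipy, OpenCV 4.12 (cv2) and the standard library are available. Lean on these libraries where they do the work, as an engineer would, in place of code of your own. Each camera call takes 0.05 s, during which the arm holds its last target. There are 200 camera calls.

## Working session

There is one attempt and no reset: what is moved stays moved. The work goes in short steps, Python scripts to look and compute and a tool call to move; the robot and the scene stay as the last step left them, time stands still between calls to the robot, and variables do not carry over. Pictures are saved under pics/ and viewed, about 8 in all and at most 12, crops included, and the job is handed in when it is done.

Besides the shell and the picture viewer there is one more tool, called after "Emit:" as name(argument=value, ...), one argument or row to a line, values as JSON. drive_tool: Moves the arm, as the interface text tells. Its arguments: {"type":"object","properties":{"rows":{"type":"array"},"newtons":{"type":"number"}},"required":["rows"]}

```bash
mkdir -p pics; python3 - <<'E'
from station import *
import cv2,numpy as np
s=get_state();print({k:np.round(v,3).tolist() for k,v in s.items()})
for n in("top","side"):
    f=grab_frame(n);cv2.imwrite(f"pics/{n}0.png",f["img"]);np.savez(f"{n}0.npz",**f)
    print(n,f["fx"],f["fy"],f["cx"],f["cy"],f["k1"],np.round(f["T"],4).tolist())
    for t in("tote_center","base_tote"):
        for r in regions_of(f,t): print(t,r["confidence"],r["box"],int(r["pixels"].sum()))
E
```

```text
{'t': 0.0, 'q': [-1.014, 0.359, 0.011, -0.0, -1.224, -0.288], 'qd': [0.002, 0.001, -0.0, -0.0, -0.0, 0.002], 'joint_efforts': [-0.001, -58.272, 29.306, 6.997, 0.007, -0.0], 'eef_pos': [0.179, -0.65, 0.226], 'ee_rot': [-1.569, 0.0, 0.269], 'force': [0.42, -1.115, 0.067], 'moment': [0.009, 0.003, 0.016], 'width': 0.088}
top 393.45850029256985 393.45850029256985 322.7916219719552 196.89398604331757 -0.015489629308587114 [[-0.0225, -0.9996, 0.0164, 0.5436], [-0.9996, 0.0223, -0.0169, 0.006], [0.0165, -0.0167, -0.9997, 0.7062], [0.0, 0.0, 0.0, 1.0]]
tote_center 0.85 [388.0, 110.3, 530.5, 241.5] 13900
base_tote 0.6 [120.5, 100.7, 281.1, 252.4] 13193
base_tote 0.27 [387.6, 110.1, 528.9, 242.0] 14132
side 397.9035918691265 397.9035918691265 320.6532764911304 201.24028191660457 -0.09686225838989543 [[-0.9561, -0.1934, 0.2201, 0.3748], [-0.2929, 0.6517, -0.6996, 0.5108], [-0.0082, -0.7334, -0.6797, 0.5882], [0.0, 0.0, 0.0, 1.0]]
tote_center 0.65 [279.7, 113.2, 377.8, 194.6] 5236
base_tote 0.96 [173.8, 240.2, 315.2, 376.3] 12301
```

View pics/top0.png

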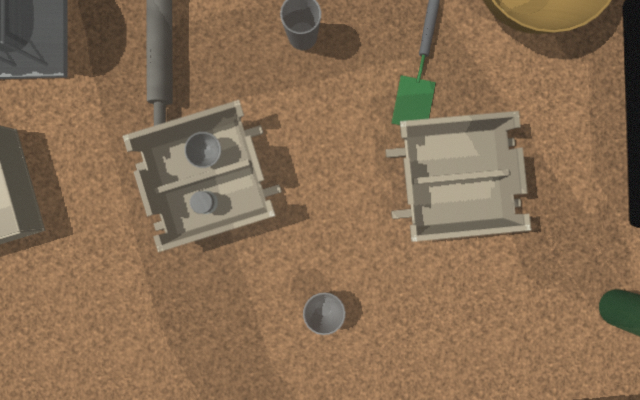

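View pics/side0.png

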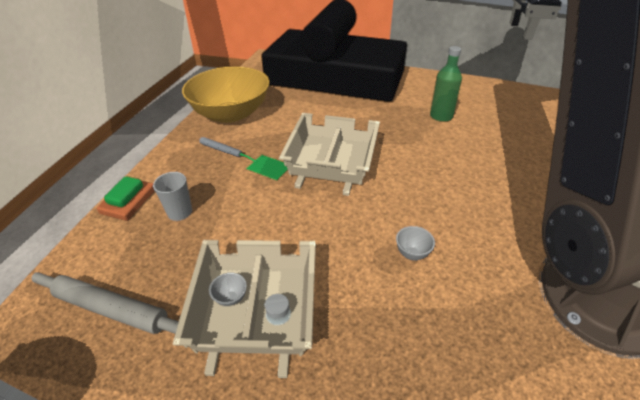

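The top view shows the full tote at about (200,175) and the empty one at about (466,177). Both have their partitions running roughly left to right. The side view shows the full tote at (248,300) and the empty one at (332,150). I'll zoom in to get the rim corners.

```bash
python3 - <<'E'
import cv2,numpy as np
def crop(n,x,y,w,h,k): 
    c=cv2.imread(f"pics/{n}0.png")[y:y+h,x:x+w];c=cv2.resize(c,None,fx=k,fy=k,interpolation=cv2.INTER_CUBIC)
    for i in range(0,w,20): cv2.line(c,(i*k,0),(i*k,4 if i%100 else 12),(0,0,255),1);cv2.putText(c,str(x+i),(i*k,14),0,.3,(0,0,255))
    for i in range(20,h,20): cv2.line(c,(0,i*k),(4,i*k),(0,0,255),1);cv2.putText(c,str(y+i),(6,i*k+4),0,.3,(0,0,255))
    return c
a=crop("top",110,95,180,160,2);b=crop("top",380,95,180,160,2)
c=crop("side",160,230,180,140,2);d=crop("side",265,100,180,140,2)
cv2.imwrite("pics/z.png",np.vstack([np.hstack([a,b]),np.hstack([c,d])]))
E
```

```text
(no output)
```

View pics/z.png

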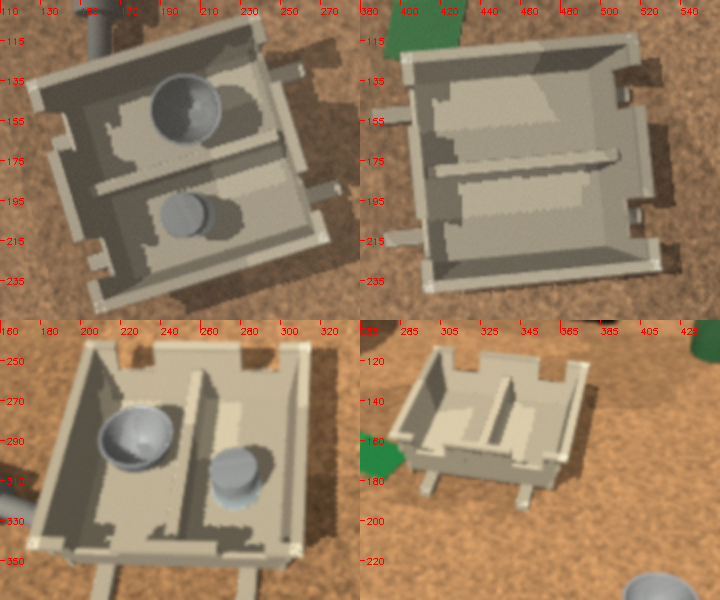

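```bash
cat > h.py <<'E'
import numpy as np
from scipy.optimize import least_squares
def proj(f,P):
    T=f["T"];c=(np.atleast_2d(P)-T[:3,3])@T[:3,:3];s=c[:,:2]/c[:,2:]
    s=s*(1+f["k1"]*(s**2).sum(1,keepdims=True))
    return s*[f["fx"],f["fy"]]+[f["cx"],f["cy"]]
Q=np.array([[1,1,0],[1,-1,0],[-1,-1,0],[-1,1,0]])*.099
def rim(p,Q=Q):
    c,s=np.cos(p[3]),np.sin(p[3]);return Q@np.array([[c,s,0],[-s,c,0],[0,0,1]])+p[:3]
def fit(obs,p0):  # obs list of (frame,4 px in Q order)
    r=least_squares(lambda p:np.concatenate([(proj(f,rim(p))-o).ravel() for f,o in obs]),p0,loss="soft_l1")
    return r.x,r.fun.reshape(-1,2)
E
python3 - <<'E'
from h import *
t=dict(np.load("top0.npz"));s=dict(np.load("side0.npz"))
# UL,UR,LR,LL as seen by top: UL=+x+y
F=([(124,136),(240,103),(274,214),(158.5,251.5)],[(173.5,344.5),(203.5,241),(314.5,241.5),(311,348.5)],[.57,.3,.1,.2])
E=([(401,123),(519,111.5),(530.5,230),(412,240.5)],[(280,158),(303,113.5),(379,122),(369,169.5)],[.57,-.3,.07,0])
for a,b,p0 in(F,E):
    for obs in([(t,a),(s,b)],[(t,a)],[(s,b)]):
        p,r=fit(obs,p0);print(np.round(p,4),np.round(r,1).tolist())
E
```

```text
[0.5923 0.1959 0.0617 0.2778] [[-0.1, 0.4], [-0.2, -2.0], [1.2, 2.2], [0.4, 0.7], [-0.8, -0.1], [-0.1, 0.1], [0.2, 1.0], [-0.6, -0.1]]
[0.5931 0.1983 0.0554 0.2734] [[0.5, 0.2], [-0.6, -1.3], [-0.0, 2.0], [0.1, -0.4]]
[0.5917 0.1958 0.0623 0.282 ] [[-0.3, -0.0], [-0.1, 0.1], [0.3, 0.6], [0.2, -0.5]]
[ 0.5823 -0.2423  0.063   0.0715] [[-0.0, -0.6], [-0.1, 0.4], [0.5, 0.6], [0.7, 1.7], [-1.1, 0.4], [-1.0, -0.2], [0.0, 0.0], [-0.8, 0.8]]
[ 0.5835 -0.2429  0.0604  0.0682] [[0.2, -1.2], [-0.4, 0.2], [-0.2, 0.0], [0.4, 0.7]]
[ 0.5828 -0.2506  0.0582  0.075 ] [[0.3, 0.1], [-0.2, -0.1], [0.1, -0.1], [-0.2, 0.2]]
```

Emit:
drive_tool(
  rows=[
    [[0,0,0.2],0,1],
    [[0,0,0.4],0,1],
    [[0,0,0.45],0,1],
    [[0.1,0.1,0.45],0.09,1],
    [[0.2,0.2,0.45],0.18,1],
    [[0.3,0.3,0.45],0.27,1],
    [[0.4,0.4,0.45],0.36,1],
    [[0.5,0.5,0.45],0.45,1],
    [[0.6,0.6,0.45],0.54,1],
    [[0.7,0.7,0.45],0.63,1],
    [[0.8,0.8,0.45],0.72,1],
    [[0.9,0.9,0.45],0.8,1],
  ],
)

```text
t: 1.5
eef_pos: [0.4502, -0.3793, 0.3618]
ee_rot: [-1.571, 0.0, 1.531]
force: [1.5, -0.6, -0.4]
width: 0.0872
```

Emit:
drive_tool(
  rows=[
    [[0.1,0.1,0],0.02,1],
    [[0.2,0.2,0],0.04,1],
    [[0.3,0.3,-0.05],0.06,1],
    [[0.4,0.4,-0.15],0.0745,1],
    [[0.447,0.453,-0.28],0.0745,1],
    [[0.447,0.453,-0.42],0.0745,1],
    [[0.447,0.453,-0.55],0.0745,1],
    [[0.447,0.453,-0.65],0.0745,1],
    [[0.447,0.453,-0.73],0.0745,1],
    [[0.447,0.453,-0.78],0.0745,1],
    [[0.447,0.453,-0.78],0.0745,1],
    [[0.447,0.453,-0.78],0.0745,1],
  ],
)

```text
t: 2.7
eef_pos: [0.5836, -0.245, 0.1279]
ee_rot: [-1.571, 0.0, 1.643]
force: [0.7, -0.4, 0.9]
width: 0.0879
```

```bash
python3 - <<'E'
from station import *
from h import *
import cv2
s=get_state();print(np.round(s["eef_pos"],4),np.round(s["ee_rot"],3),s["force"],s["width"])
out=[]
for n,x,y in(("side",250,60),("top",370,80)):
    f=grab_frame(n);im=f["img"]
    p=proj(f,rim([.5823,-.2425,.064,.0715]));cv2.polylines(im,[np.int32(p*16)],True,(0,0,255),1,cv2.LINE_AA,4)
    q=proj(f,rim([.5823,-.2425,.048,.0715],np.array([[0,.09,0],[0,-.09,0]])));cv2.polylines(im,[np.int32(q*16)],False,(255,0,0),1,cv2.LINE_AA,4)
    out.append(cv2.resize(im[y:y+180,x:x+190],None,fx=2,fy=2,interpolation=cv2.INTER_CUBIC))
cv2.imwrite("pics/a.png",np.hstack(out))
E
```

```text
[ 0.5836 -0.245   0.1279] [-1.571  0.     1.643] [ 0.69948918 -0.43712225  0.87550397] 0.08787755743467449
```

View pics/a.png

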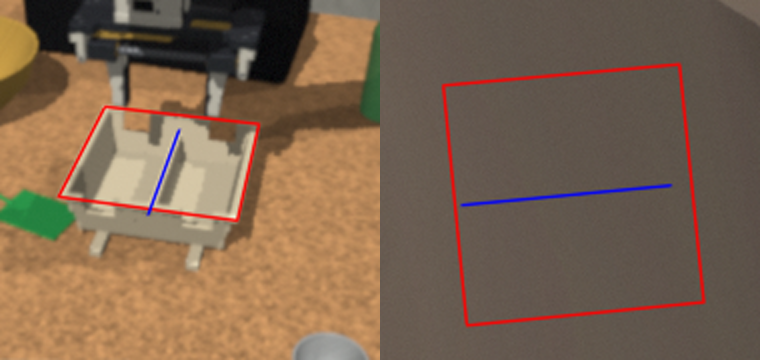

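The overlaid outline matches the empty tote's rim and partition, and the fingers straddle the partition. Going down to grip.

Emit:
drive_tool(
  rows=[
    [[0,0.005,-0.08],0,1],
    [[0,0.005,-0.17],0,1],
    [[0,0.005,-0.24],0,1],
    [[0,0.005,-0.29],0,1],
    [[0,0.005,-0.32],0,1],
    [[0,0.005,-0.34],0,1],
    [[0,0.005,-0.35],0,1],
    [[0,0.005,-0.35],0,1],
  ],
  newtons=25,
)

```text
t: 3.6
eef_pos: [0.5836, -0.2434, 0.023]
ee_rot: [-1.571, 0.0, 1.643]
force: [-0.2, -0.1, -0.1]
width: 0.0875
```

Emit:
drive_tool(
  rows=[
    [[0,0,0],0,0.5],
    [[0,0,0],0,0.3],
    [[0,0,0],0,0.2],
    [[0,0,0],0,0],
    [[0,0,0],0,0],
    [[0,0,0],0,0],
    [[0,0,0],0,0],
    [[0,0,0],0,0],
    [[0,0,0],0,0],
    [[0,0,0],0,0],
  ],
  newtons=25,
)

```text
t: 4.6
eef_pos: [0.5833, -0.2433, 0.0225]
ee_rot: [-1.571, -0.0, 1.642]
force: [-0.1, -0.5, 0.1]
width: 0.0131
```

Emit:
drive_tool(
  rows=[
    [[0,0,0.0],0,0],
    [[0,0,0.0],0,0],
    [[0,0,0.02],0,0],
    [[0,0,0.05],0,0],
    [[0,0,0.1],0,0],
    [[0,0,0.18],0,0],
    [[0,0,0.27],0,0],
    [[0,0,0.36],0,0],
    [[0,0,0.45],0,0],
    [[0,0,0.52],0,0],
    [[0,0,0.55],0,0],
    [[0,0,0.55],0,0],
  ],
  newtons=30,
)

```text
t: 5.8
eef_pos: [0.5838, -0.2434, 0.189]
ee_rot: [-1.573, 0.0, 1.642]
force: [1.2, -0.2, -4.6]
width: 0.01
```

Emit:
drive_tool(
  rows=[
    [[0,0.03,0],-0.02,0],
    [[0,0.09,0],-0.06,0],
    [[0,0.18,0],-0.12,0],
    [[0,0.28,0],-0.18,0],
    [[0,0.38,0],-0.24,0],
    [[0,0.48,0],-0.3,0],
    [[0,0.57,0],-0.36,0],
    [[0,0.65,0],-0.42,0],
    [[0,0.72,0],-0.47,0],
    [[0,0.77,0],-0.5,0],
    [[0,0.8,0],-0.52,0],
    [[0,0.8,0],-0.52,0],
  ],
)

```text
t: 7.0
eef_pos: [0.5824, -0.0024, 0.1859]
ee_rot: [-1.569, 0.002, 0.826]
force: [-0.2, 0.1, -3.8]
width: 0.01
```

Emit:
drive_tool(
  rows=[
    [[0,0.03,0],-0.03,0],
    [[0.01,0.09,0],-0.07,0],
    [[0.02,0.18,0],-0.11,0],
    [[0.03,0.27,0],-0.16,0],
    [[0.03,0.36,0],-0.2,0],
    [[0.03,0.45,0],-0.25,0],
    [[0.03,0.53,0],-0.29,0],
    [[0.03,0.59,0],-0.32,0],
    [[0.03,0.64,0],-0.34,0],
    [[0.03,0.667,0],-0.349,0],
    [[0.03,0.667,0],-0.349,0],
    [[0.03,0.667,0],-0.349,0],
  ],
)

```text
t: 8.2
eef_pos: [0.5921, 0.196, 0.187]
ee_rot: [-1.571, 0.001, 0.278]
force: [0.6, -0.2, -3.5]
width: 0.0101
```

```bash
cat > look.py <<'E'
import sys
from station import *
from h import *
import cv2
s=get_state();e=np.array(s["eef_pos"]);print(s["t"],np.round(e,4),np.round(s["ee_rot"],3),np.round(s["force"],1),s["width"])
out=[]
B=[.592,.1965,.064,.278]
for n,x,y in(("side",90,130),("top",60,40)):
    f=grab_frame(n);im=f["img"]
    for p,c in((B,(0,0,255)),([e[0],e[1],e[2]+.043,s["ee_rot"][2]],(255,0,0))):
        cv2.polylines(im,[np.int32(proj(f,rim(p))*16)],True,c,1,cv2.LINE_AA,4)
    out.append(cv2.resize(im[y:y+270,x:x+270],(400,400),interpolation=cv2.INTER_CUBIC))
cv2.imwrite(sys.argv[1],np.hstack(out))
E
python3 look.py pics/b.png
```

```text
8.2 [0.5921 0.196  0.187 ] [-1.571e+00  1.000e-03  2.780e-01] [ 0.6 -0.2 -3.5] 0.010079606595160221
```

View pics/b.png

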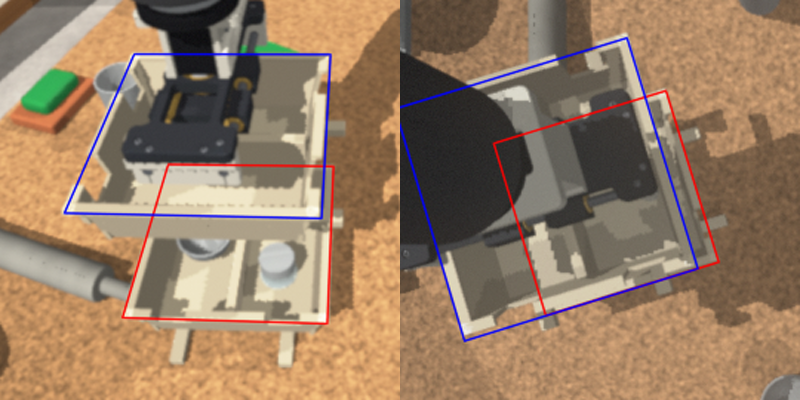

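The predicted outlines match: blue is the held tote at about (200,135), red the full tote's rim. They share the same yaw, with the runners crosswise. Lowering gently.

Emit:
drive_tool(
  rows=[
    [[0,0.0,-0.03],0,0],
    [[0,0.0,-0.07],0,0],
    [[0,0.0,-0.11],0,0],
    [[0,0.0,-0.15],0,0],
    [[0,0.0,-0.19],0,0],
    [[0,0.0,-0.23],0,0],
    [[0,0.0,-0.26],0,0],
    [[0,0.0,-0.28],0,0],
    [[0,0.0,-0.29],0,0],
    [[0,0.0,-0.3],0,0],
    [[0,0.0,-0.3],0,0],
  ],
)

```text
t: 9.4
eef_pos: [0.5924, 0.1968, 0.0975]
ee_rot: [-1.571, -0.0, 0.277]
force: [0.7, -0.3, -3.9]
width: 0.0098
```

```bash
python3 look.py pics/c.png
```

```text
9.4 [0.5924 0.1968 0.0975] [-1.571 -0.     0.277] [ 0.7 -0.3 -3.9] 0.009817522829913215
```

View pics/c.png

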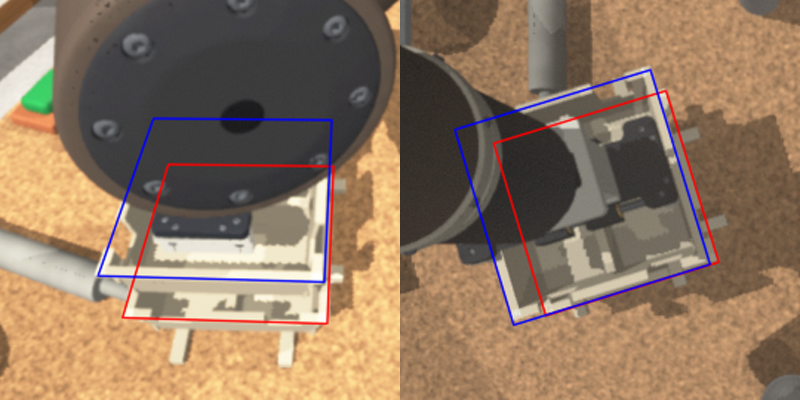

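Emit:
drive_tool(
  rows=[
    [[0,0,-0.004],0,0],
    [[0,0,-0.008],0,0],
    [[0,0,-0.012],0,0],
    [[0,0,-0.016],0,0],
    [[0,0,-0.02],0,0],
    [[0,0,-0.023],0,0],
    [[0,0,-0.025],0,0],
    [[0,0,-0.027],0,0],
    [[0,0,-0.027],0,0],
  ],
)

```text
t: 10.4
eef_pos: [0.5923, 0.1967, 0.0894]
ee_rot: [-1.571, 0.0, 0.277]
force: [0.5, 0.7, -3.9]
width: 0.0098
```

Emit:
drive_tool(
  rows=[
    [[0,0,-0.002],0,0],
    [[0,0,-0.003],0,0],
    [[0,0,-0.004],0,0],
    [[0,0,-0.005],0,0],
    [[0,0,-0.005],0,0],
  ],
)

```text
t: 10.9
eef_pos: [0.5924, 0.1968, 0.0886]
ee_rot: [-1.571, -0.0, 0.278]
force: [-3.7, -0.7, 3.0]
width: 0.0095
```

Contact came at the predicted height, with z force going from -3.9 to +3.0 N. Releasing.

Emit:
drive_tool(
  rows=[
    [[0,0,0],0,0.2],
    [[0,0,0],0,0.3],
    [[0,0,0],0,0.5],
    [[0,0,0],0,0.7],
    [[0,0,0],0,0.7],
    [[0,0,0],0,0.7],
    [[0,0,0],0,0.7],
  ],
)

```text
t: 11.6
eef_pos: [0.5924, 0.1968, 0.088]
ee_rot: [-1.571, -0.0, 0.277]
force: [-0.5, -0.0, -0.2]
width: 0.0586
```

Emit:
drive_tool(
  rows=[
    [[0,0,0.03],0,0.7],
    [[0,0,0.08],0,0.7],
    [[0,0,0.16],0,0.7],
    [[0,0,0.26],0,0.7],
    [[0,0,0.38],0,0.7],
    [[0,0,0.5],0,0.7],
    [[0,-0.15,0.5],0,0.7],
    [[0,-0.3,0.5],0,0.7],
    [[0,-0.45,0.5],0,0.7],
    [[0,-0.6,0.5],0,0.7],
    [[0,-0.75,0.5],0,0.7],
    [[0,-0.9,0.5],0,0.7],
  ],
)

```text
t: 12.8
eef_pos: [0.5921, -0.075, 0.239]
ee_rot: [-1.571, -0.001, 0.278]
force: [0.8, 0.8, 0.4]
width: 0.0612
```

```bash
sed -i 's/^B=.*/B=[.592,.1965,.064,.278]; e=np.array([.5924,.1968,.0886]); s["ee_rot"]=[0,0,.278]/; s/+.043/+.0415/' look.py; python3 look.py pics/d.png
```

```text
12.8 [ 0.5921 -0.075   0.239 ] [-1.571e+00 -1.000e-03  2.780e-01] [0.8 0.8 0.4] 0.0612137773294265
```

View pics/d.png

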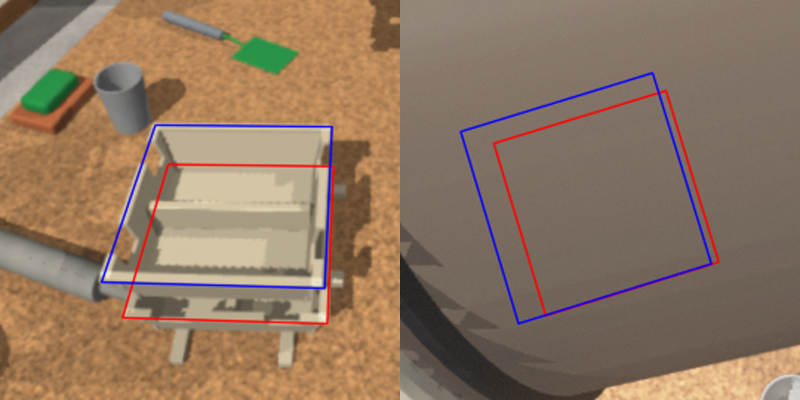

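The empty tote sits level on the lower rims. Its outline at about (220,205) matches the prediction within a pixel or two, and the lower tote hasn't moved. Handing the job in.

```bash
python3 -c "from station import *;print(job_done())"
```

```text
the job is handed in; nothing more can be done
None
```

I stacked the empty tote crosswise on the tote holding the katori and jar, released it and backed the arm away. I handed the job in at about 13 s of the 38 s allowed.

- **Contact:** the tote touched down at TCP height 0.0886 m, against about 0.0885 m predicted for runners resting on the rims. The wrist force stayed within about 5 N in every reading.
- **Final position:** in the last side picture the released tote looks level. Its rim is within a pixel or two of the outline predicted for a square, centred stack, a few mm at most. The lower tote had not visibly moved.
- **Not confirmed:** the arm blocked the top camera in that last look, so only the side camera shows the final position. Earlier, the two cameras' position fits for the totes disagreed by up to about 8 mm.

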